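# Level the ledge shelf with spirit level and levelling foot, and keep the level pressed

### The job

Pick up the white spirit level gently, set it lengthwise in the orange outline on the tilting grey shelf, let go and press its blue pad down once with the fingers to seat it. Then turn the orange levelling foot until the bubble sits between the two black lines, let the foot go, and press the blue pad softly down again: finish while still holding the pad pressed, with the bubble centred. Leave everything else on the ledge where it is.

Things in the scene. Friction and masses are not known exactly. Their poses are not given: they have to be found in the camera images.
- level_mid (a point): Centre (half-way up) of the loose white plastic spirit level, 130 mm long (its x), 44 mm wide (y), 32 mm high (z up; origin 16 mm above its underside), about 160 g. Grip it lightly across its 44 mm width. On top: along +y the 92 mm green vial window with a pale 14 mm bubble and two black lines, along -y the blue press pad. Either way round on the shelf is right.
- bubble (a joint): Position of the bubble along the level's x axis in m: 0 = midway between the black lines, which leave it 6 mm free play either way; range +-0.035. It runs towards the higher end of the level, about 0.7 m per rad of tilt, and takes about 2 s to settle.
- pad_top (a point): Centre of the top face of the blue round press pad (18 mm across) on the level, 10.5 mm to its -y side, midway along its length. Unpressed the top stands 9 mm above the level's white top (25 mm above its centre). It sinks straight down up to 6 mm against a spring of 1.5 N per mm (9 N fully down), and springs back.
- pad (a joint): How far the blue pad is pressed in, m: 0 up, 0.006 fully down.
- shelf_spot (a point): Centre of the orange outline (74 x 138 mm) on the upper face of the tilting grey shelf, about 53 mm above the ledge. y runs along the shelf towards the levelling foot, x across, z normal to the plate. The level lies with its length along this y. At the start the foot end (+y) is too low by about 1 to 2 degrees.
- foot_grip (a point): Centre of the orange bar grip of the levelling foot, on the foot's upright axis, 160 mm along +y from the outline's centre. The bar is 46 mm long (its x), 14 mm thick (y), 28 mm high (14 mm above and below this point), on a black disc 52 mm across; z up. Its height does not change.
- shelf: The tilting plate, 150 mm (x) by 220 mm (y); origin on its hinge, at its end away from the foot, 110 mm from the outline's centre; y towards the foot, z normal to the plate, whose upper face is at z = 3 mm.
- level: The spirit level as a whole, origin at the centre of its underside. Its shell takes at most 45 N of squeeze on each side and 25 N pressed on the shelf.
- tub_low: Bystander: blue peg tub, 130 x 180 x 75 mm, carries the orange one; origin at its underside.
- tub_top: Bystander: orange peg tub with pegs, 130 x 180 x 60 mm, stacked on the blue one; origin at the blue tub's rim.
- brush: Bystander: green stain brush, 185 mm long, lying bristles down.
- tumbler: Bystander: stainless tumbler, 74 mm across, 115 mm high, standing.
- softener: Bystander: white bottle with blue cap, 64 mm across, 170 mm high, standing.
- foot (a joint): Turn of the levelling foot, rad, growing clockwise seen from above, -1.5 to 1.5; it stays where left (friction 0.12 N m). Clockwise raises the foot end of the shelf 0.025 rad per rad and moves the bubble about 17.5 mm per rad towards the foot. At the start it needs 0.6 to 1.45 rad clockwise; which value is level differs each time: go by the bubble.
Things that resemble listed ones, but are neither listed nor needed, are in the scene too. Leave any brown or yellow look-alike of the level alone.

How it is judged (in metres and radians):
On the way, in this order (a step that is already met when the one before it is completed fails the run):
1. the level stands lengthwise in the outline on the shelf and its pad is pressed down (horizontal distance between level_mid and shelf_spot below 0.025 m and angle between the x axis of level and the y axis of shelf, either way round below 0.2 rad and contact force between level and shelf above 3 N and value of joint pad above 0.002 m), for 0.2 s.
2. by turning the foot the bubble is brought between the lines and the shelf is level, with nothing touching the level (value of joint bubble between -0.006 and 0.006 m and angle between shelf's own z axis and vertical below 0.0125 rad and horizontal distance between level_mid and shelf_spot below 0.03 m and contact force between the fingers and level below 0.2 N and value of joint pad below 0.001 m), for 0.4 s.
At the end, for the whole second after the job is handed in: The fingers still press the blue pad at least 2 mm in (3 N or more), the level stands on the shelf within 30 mm of the outline's centre and within 0.2 rad of the shelf's length, the shelf is within 0.0125 rad of level and the bubble within 6 mm of the middle (between the lines) (value of joint pad above 0.002 m and contact force between the fingers and level above 2 N and contact force between level and shelf above 3 N and value of joint bubble between -0.006 and 0.006 m and angle between shelf's own z axis and vertical below 0.0125 rad and horizontal distance between level_mid and shelf_spot below 0.03 m and angle between the x axis of level and the y axis of shelf, either way round below 0.2 rad and linear speed of level below 0.02 m/s); the arm keeps its last pose, push and grip.
It fails at once if the level is pressed or dropped on the shelf with more than 25 N (contact force between level and shelf above 25 N).
It fails at once if the level is squeezed with more than 45 N a side (contact force between the fingers and level above 90 N).
It fails at once if a bystander is shifted by more than 20 mm (distance of any of tub_low, tub_top, brush, tumbler, softener from where it was at the start of the episode above 0.02 m).
It also fails if it takes over 64 s, if anything falls off the work surface, if the arm or the gripper's body presses on something with over 40 N, if the wrist force passes 120 N, or if a joint passes its speed limit or range.

### The arm

A 6-joint arm with a two-finger parallel gripper is mounted at the origin on the work surface. World frame = base frame: x ahead of the robot, y to its left, z up, the work surface at z = 0. Lengths are in mm, angles in rad, forces in N, time in s.
With the tool pointing down it reaches from about 275 to 850 mm from the base axis. Payload 5.2 kg.
Tool frame: the origin (TCP) lies between the finger pads; the fingertips stand 17 mm ahead of it and the grasp point (between the pads) lies 2 mm behind it (manip.tip_reach is the distance from the TCP to the fingertips, in mm); z points along the fingers, y is the direction in which the jaws open and shut (so a half turn about z gives the same grasp; the last joint's range is limited). The gripper opens to 85 mm and grips with 20 to 120 N. Pads are 22 mm wide; open, the fingers measure 114 mm over their backs; the gripper's body (76 mm by 85 mm) begins 54 mm behind the grasp point. The pads swing forward as they close: fully open they stand 13 mm farther back than shut.
Start: joints at [1.053, 0.259, 1.535, -0, 1.348, -0.203], TCP at [170.273, 522.984, 248.31] pointing down, gripper open.
Joint ranges: [-3.14, 3.14], [-0.91, 2.08], [0.19, 2.58], [-1.22, 4.36], [0.22, 2.71], [-3.12, 3.12]. Speed limits (rad/s): [2.57, 2.57, 3.14, 3.14, 3.14, 3.14].

### API

Orientations are given as a rotation vector (axis times angle).
In Python, from rig import manip, cams gives the robot as it stands. The module is installed in compiled form; this text tells all that it offers.
- The arm moves only by the tool step_arm, never from a script. Its argument "targets" is a list of rows, each a list of 7 numbers: the shift along the tool's x, y, z in cm, then the turn, a rotation vector about the tool's x, y, z in rad, then the gripper's target within -1 to 1 (fully open at 1, half-way at 0, shut at -1). In form: [[dx, dy, dz, rx, ry, rz, grip], ...]. A call has 1 to 10 rows; each row is the pose to reach, as a shift and turn from the pose measured when the call began, along the tool's axes at that moment; what a row does not reach only later rows make up. A row lasts 1/8 s, in which the tool goes at most 62.5 mm and 10.7 degrees, less where a joint would pass 70% of its speed; a pose out of reach is approached as far as the arm can. A call with a gripper value outside its range is refused whole. The fingers move at their own pace and stop on an object; "newtons" is the grip in N (left out, the last holds). Time passes only in rows, so rows that repeat a pose let the fingers close. It gives the time, the measured TCP pose, the force and the opening at its end, in the units of the state.
- manip.state(): the state, without advancing time (a new reading comes with each control period).
- cams.snapshot(name): name is "scene" or "top"; returns (picture, depth): 420x560x3 uint8, red, green, blue; 420x560 float32, mm along the optical axis (not along the pixel's ray), 0 where there is no reading.
- cams.camera_model(name): a dict with "K" (3x3 intrinsics, pixels), "R" (3x3) and "t" (3): a world point X has camera coordinates R X + t. Camera axes: x right, y down, z forward; pixel columns grow to the right and rows downward; lengths in mm; the calibration is good to about 2 mm. A picture is of the moment at which its call begins. camera_model takes no time and is no camera call.
- manip.hand_in(): hands the job in, once; it reports no verdict.
The state is a dict: "time_s": time; "joints": joint angles; "qvel": joint speeds; "effort": joint torques, N m; "tool_pos": TCP position; "ee_rot": TCP orientation; "force": force on the tool from outside, world axes, zero at the start; "moment": the same for the moment, N m; "grip_width": opening from 0.0 (shut) to 1.0 (fully open).
Only numpy, scipy, OpenCV 4.12 (cv2) and the standard library are available. Lean on these libraries where they do the work, as an engineer would, in place of code of your own. Each camera call takes 0.05 s, during which the arm holds its last target.

## Working session

There is one attempt and no reset: what is moved stays moved. The work goes in short steps, Python scripts to look and compute and a tool call to move; the robot and the scene stay as the last step left them, time stands still between calls to the robot, and variables do not carry over. Pictures are saved under pics/ and viewed, and the job is handed in when it is done.

Besides the shell and the picture viewer there is one more tool, called after ">>>" as name(argument=value, ...) on one line, values as JSON. step_arm: Moves the arm, as the interface text tells. Its arguments: {"type":"object","properties":{"targets":{"type":"array"},"newtons":{"type":"number"}},"required":["targets"]}

```bash
mkdir -p pics; cat > h.py <<'E'
import numpy as np, cv2
from rig import manip, cams
def snap(n,f):
    im,d=cams.snapshot(n); cv2.imwrite('pics/'+f,cv2.cvtColor(im,cv2.COLOR_RGB2BGR)); np.savez('pics/'+f[:-4]+'.npz',im=im,d=d); return im,d
def pt(n,u,v,z=None,d=None):
    c=cams.camera_model(n);K,R,t=map(np.array,(c['K'],c['R'],c['t']))
    r=np.linalg.inv(K)@np.array([u,v,1.]); o=-R.T@t
    w=R.T@r
    if z is not None: return o+w*(z-o[2])/w[2]
    return o+w*d
E
python3 - <<'E'
from h import *
snap('scene','s0.png');snap('top','t0.png')
for n in('scene','top'):
    c=cams.camera_model(n);print(n,c)
print(manip.state(), manip.tip_reach)
E
```

```text
scene {'K': array([[469.20001718,   0.        , 278.44358446],
       [  0.        , 469.20001718, 206.54612957],
       [  0.        ,   0.        ,   1.        ]]), 'R': array([[ 0.62751056,  0.77860693,  0.00132059],
       [ 0.54545209, -0.43839011, -0.71435014],
       [-0.55561904,  0.44898258, -0.6997872 ]]), 't': array([-331.97258829, -263.40381547, 1899.50459848])}
top {'K': array([[418.3632489 ,   0.        , 278.81566346],
       [  0.        , 418.3632489 , 218.62445444],
       [  0.        ,   0.        ,   1.        ]]), 'R': array([[-0.00512923, -0.99977156,  0.02074912],
       [-0.98919547,  0.00203269, -0.1465885 ],
       [ 0.14651284, -0.02127682, -0.98897992]]), 't': array([ -35.83923871,  544.72247169, 1567.75029779])}
{'time_s': 0.1, 'joints': array([ 1.05319700e+00,  2.59300063e-01,  1.53594879e+00, -2.68629581e-05,
        1.34804178e+00, -2.02837370e-01]), 'qvel': array([-0.00086347, -0.00163881, -0.00331562, -0.00021355,  0.00050712,
        0.00057109]), 'effort': array([ 1.32645833e-03, -4.46975183e+01, -2.91246575e+01, -4.21254535e-04,
        6.53397423e-03,  2.85368435e-05]), 'tool_pos': array([170.0537677 , 522.5786907 , 247.55168014]), 'ee_rot': array([-4.92289033e-01, -3.10219978e+00,  2.51004930e-03]), 'force': array([-0.28771473,  0.72501289,  0.13782866]), 'moment': array([ 0.03050339,  0.00381351, -0.05210459]), 'grip_width': 0.9987288234721277} 17.0
```

View pics/s0.png

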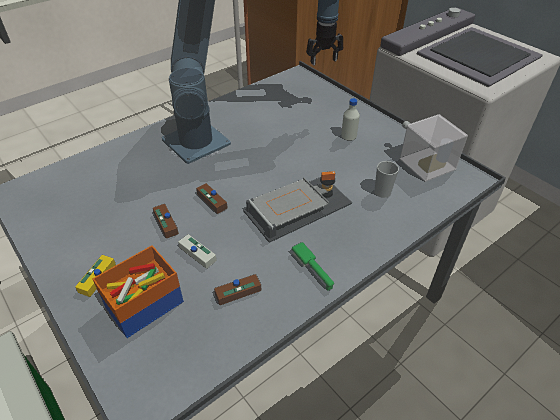

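View pics/t0.png

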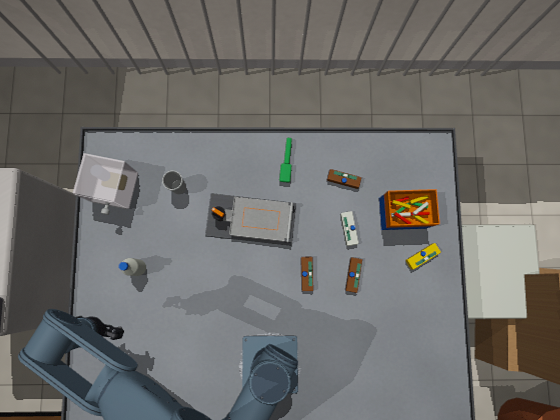

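The top view shows the white level near (349,229), the shelf outline near (263,217) and the orange foot near (219,213). In the scene view the level is near (196,250). Next I measure them.

```bash
cat > m.py <<'E'
from h import *
im=np.load('pics/t0.npz')['im'];d=np.load('pics/t0.npz')['d']
hsv=cv2.cvtColor(im,cv2.COLOR_RGB2HSV)
def comps(mask,box,amin=4):
    m=np.zeros(mask.shape,np.uint8);x0,y0,x1,y1=box;m[y0:y1,x0:x1]=mask[y0:y1,x0:x1]
    n,l,s,c=cv2.connectedComponentsWithStats(m.astype(np.uint8));return [(i,s[i],c[i],l==i) for i in range(1,n) if s[i][4]>=amin]
H,S,V=hsv[...,0],hsv[...,1],hsv[...,2]
# level
w=((V>165)&(S<60))|((S>90)&(V>30))
for i,s,c,m in comps(w.astype(np.uint8),(330,200,370,255),30):
    cs,_=cv2.findContours(m.astype(np.uint8),0,2);r=cv2.minAreaRect(cs[0]);b=cv2.boxPoints(r)
    print('level',r,[pt('top',*p,z=32)[:2].round(1) for p in b],pt('top',*r[0],z=32).round(1))
for nm,mk in(('blue',(H>100)&(H<130)&(S>130)),('green',(H>40)&(H<90)&(S>70))):
    for i,s,c,m in comps(mk.astype(np.uint8),(330,200,370,255)): print(nm,s,c,pt('top',*c,z=41 if nm=='blue' else 32).round(1))
o=((H<20)&(S>90)&(V>90))
for i,s,c,m in comps(o.astype(np.uint8),(205,200,235,230)):
    cs,_=cv2.findContours(m.astype(np.uint8),0,2);r=cv2.minAreaRect(cs[0]);print('bar',s,r,d[int(c[1]),int(c[0])],pt('top',*c,d=d[int(c[1]),int(c[0])]))
o=((H<22)&(S>40))
ys,xs=np.nonzero(o[195:240,236:290]);
p=np.stack([xs+236,ys+195],1).astype(np.float32);r=cv2.minAreaRect(p);print('outline',len(p),r,[pt('top',*q,z=53).round(1) for q in cv2.boxPoints(r)],pt('top',*r[0],z=53).round(1))
for n in('top','scene'):
    i=np.load('pics/%s0.npz'%n[0])['im'][...,::-1]
    bx=(200,190,370,260) if n=='top' else (170,160,360,280)
    cr=i[bx[1]:bx[3],bx[0]:bx[2]];cv2.imwrite('pics/z%s0.png'%n[0],cv2.resize(cr,None,fx=4.2,fy=4.2,interpolation=cv2.INTER_CUBIC))
E
python3 m.py
```

```text
level ((349.1538391113281, 227.7692413330078), (32.947509765625, 10.59027099609375), 78.69007110595703) [array([ 568.8, -278.7]), array([ 576.9, -319.5]), array([ 450.9, -340.6]), array([ 443. , -300.2])] [ 509.6 -309.8   32. ]
blue [351 226   4   4  14] [352.28571429 227.5       ] [ 509.4 -320.2   41. ]
green [344 217   4  10  23] [345.43478261 221.43478261] [ 534.3 -296.1   32. ]
green [347 230   4  10  22] [348.13636364 234.90909091] [ 481.8 -305.    32. ]
bar [211 207  13  10  59] ((217.1176300048828, 211.4705810546875), (13.033892631530762, 4.458962917327881), 30.963754653930664) 1540.8616 [561.55573259 190.38916707 106.28423526]
outline 163 ((260.5121765136719, 218.39022827148438), (37.54671859741211, 19.877676010131836), 6.340191841125488) [array([514. , 107.1,  53. ]), array([590.1,  99.4,  53. ]), array([573.8, -43.2,  53. ]), array([497.8, -34.5,  53. ])] [543.8  32.2  53. ]
```

View pics/zt0.png

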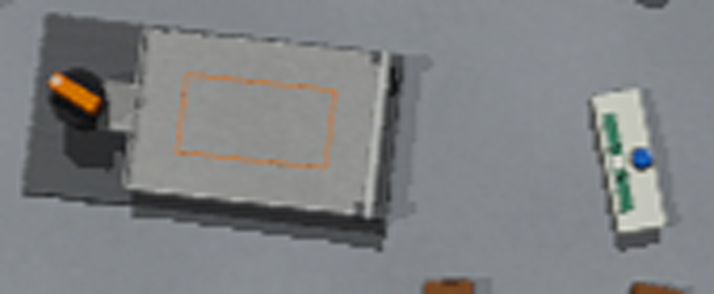

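View pics/zs0.png

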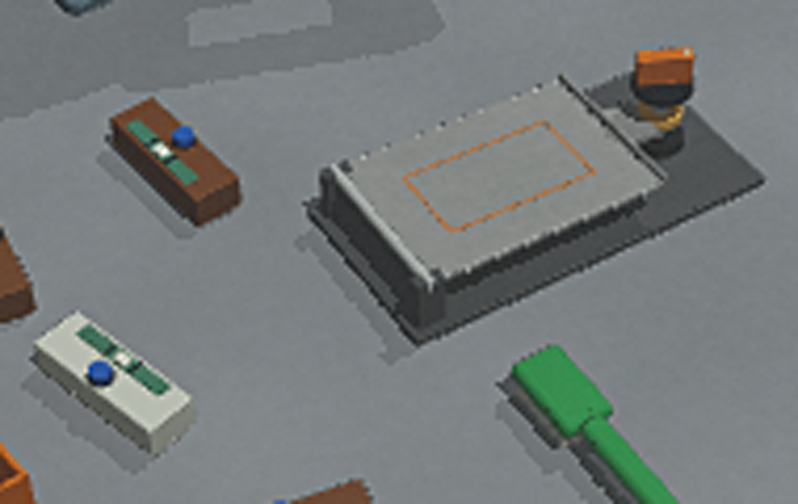

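The level's centre is about (508,-310), with its x axis at 0.167 rad. The outline's centre is about (544,32), with its y axis at 1.457 rad, and the foot is near (561,190). I'll write a helper that turns a goal pose into tool-frame deltas, and measure the heights.

```bash
cat > g.py <<'E'
from h import *
from scipy.spatial.transform import Rotation as Ro
import sys
def goal(x,y,z,yawdeg,tilt=(0,0,0)):
    s=manip.state();R=Ro.from_rotvec(s['ee_rot']);a=np.radians(yawdeg)
    ty=np.array([np.cos(a),np.sin(a),0]);tz=np.array([0,0,-1.]);tx=np.cross(ty,tz)
    G=Ro.from_rotvec(tilt)*Ro.from_matrix(np.stack([tx,ty,tz],1))
    print('t',s['time_s'],'pos',s['tool_pos'].round(1),'F',s['force'].round(2),'grip',round(s['grip_width'],3),'q',s['joints'].round(2))
    print('d cm',(R.inv().apply(np.array([x,y,z])-s['tool_pos'])/10).round(3),'rot',(R.inv()*G).as_rotvec().round(4))
if __name__=='__main__':
    a=list(map(float,sys.argv[1:])); goal(*a[:4],tilt=tuple(a[4:7]) if len(a)>4 else (0,0,0))
E
python3 g.py 508.5 -310 240 -80.5
python3 - <<'E'
from h import *
im,d=[np.load('pics/t0.npz')[k] for k in('im','d')]
for nm,u,v in[('bar',217,211),('bar',219,213),('bar',215,210),('spot',260,218),('footend',240,218),('hinge end',282,220),('level',352,220),('level',355,236),('table',310,230),('base',225,198)]:
    print(nm,pt('top',u,v,d=np.median(d[v-1:v+2,u-1:u+2])).round(1))
E
```

```text
t 0.1 pos [170.1 522.6 247.6] F [-0.29  0.73  0.14] grip 0.999 q [ 1.05  0.26  1.54 -0.    1.35 -0.2 ]
d cm [-57.957 -68.688   0.851] rot [-1.000e-03  2.100e-03  2.661e+00]
bar [563.7 191.2 106.6]
bar [556.9 184.3 102.1]
bar [567.7 198.8 105. ]
spot [546.1  34.3  47.5]
footend [546.5 110.8  45.8]
hinge end [537.8 -49.7  50.6]
level [ 539.6 -321.4   33.7]
level [ 477.4 -331.3   32.7]
table [ 505.2 -161.2   -0.9]
base [631.7 173.1   9.3]
```

>>> step_arm(targets=[[-3.7,-4.4,0,0,0,0.17,1],[-7.4,-8.8,0,0,0,0.34,1],[-11.1,-13.2,0,0,0,0.51,1],[-14.8,-17.6,0,0,0,0.68,1],[-18.5,-22,0,0,0,0.85,1],[-22.2,-26.4,0,0,0,1.02,1],[-25.9,-30.8,0,0,0,1.19,1],[-29.6,-35.2,0,0,0,1.36,1],[-33.3,-39.6,0,0,0,1.53,1],[-37,-44,0,0,0,1.7,1]], newtons=20)

```text
time_s: 1.35
tool_pos: [385.8, -12.2, 248.1]
ee_rot: [2.661, 1.669, -0.002]
force: [0.3, 0.3, 1.2]
grip_width: 1.0
```

```bash
python3 g.py 508.5 -310 120 -80.5
```

```text
t 1.35 pos [385.8 -12.2 248.1] F [0.29 0.25 1.18] grip 1.0 q [-0.32 -0.05  1.88 -0.    1.3   0.13]
d cm [-21.459  24.003  12.842] rot [7.000e-04 1.200e-03 9.549e-01]
```

>>> step_arm(targets=[[-3.6,4,0,0,0,0.16,1],[-7.2,8,1,0,0,0.32,1],[-10.8,12,2,0,0,0.48,1],[-14.4,16,4,0,0,0.64,1],[-18,20,7,0,0,0.8,1],[-21.5,24,10,0,0,0.955,1],[-21.5,24,12.8,0,0,0.955,1],[-21.5,24,12.8,0,0,0.955,1]])

```text
time_s: 2.35
tool_pos: [506.4, -309.4, 117.2]
ee_rot: [-3.127, -0.258, 0.009]
force: [-0.4, -0.0, 0.4]
grip_width: 1.003
```

```bash
python3 g.py 508.5 -310 20 -80.5; python3 - <<'E'
from h import *
im,d=snap('scene','s1.png');im2,d2=snap('top','t1.png')
a=cv2.resize(im[180:300,140:280],None,fx=3,fy=3);b=cv2.resize(im2[190:310,290:430],None,fx=3,fy=3)
cv2.imwrite('pics/c1.png',np.hstack([a,b])[...,::-1])
E
```

```text
t 2.35 pos [ 506.4 -309.4  117.2] F [-0.36 -0.03  0.44] grip 1.003 q [-0.74  0.45  1.59 -0.    1.1   0.67]
d cm [0.244 0.143 9.72 ] rot [-0.0046  0.0052 -0.0009]
```

View pics/c1.png

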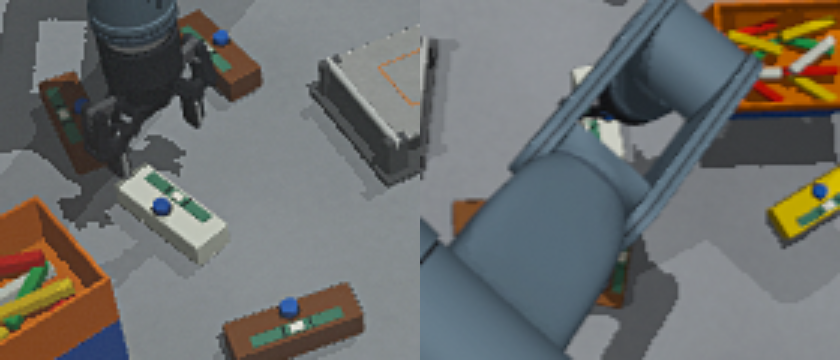

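The fingers straddle the white level correctly: in the left crop the jaws lie across its width at (115,160) and (190,110). I'll go down and close at 20 N.

>>> step_arm(targets=[[0.24,0.14,3,-0.005,0.005,0,1],[0.24,0.14,6,-0.005,0.005,0,1],[0.24,0.14,8.5,-0.005,0.005,0,1],[0.24,0.14,9.7,-0.005,0.005,0,1],[0.24,0.14,9.7,-0.005,0.005,0,1],[0.24,0.14,9.7,-0.005,0.005,0,0.5],[0.24,0.14,9.7,-0.005,0.005,0,0.2],[0.24,0.14,9.7,-0.005,0.005,0,0],[0.24,0.14,9.7,-0.005,0.005,0,-0.2],[0.24,0.14,9.7,-0.005,0.005,0,-0.3]], newtons=20)

```text
time_s: 3.7
tool_pos: [511.2, -311.4, 24.8]
ee_rot: [3.125, 0.26, 0.009]
force: [0.0, 0.6, 6.0]
grip_width: 0.508
```

```bash
python3 g.py 508.5 -310 130 -80.5
```

```text
t 3.7 pos [ 511.2 -311.4   24.8] F [0.03 0.58 5.96] grip 0.508 q [-0.73  0.57  1.67 -0.    0.9   0.67]
d cm [ -0.187  -0.113 -10.525] rot [ 0.0067 -0.005   0.0002]
```

>>> step_arm(targets=[[0,0,0,0,0,0,-0.4],[0,0,-1,0,0,0,-0.4],[0,0,-2.5,0,0,0,-0.4],[0,0,-5,0,0,0,-0.4],[0,0,-5,0,0,0,-0.4]])

```text
time_s: 4.32
tool_pos: [512.3, -312.4, 77.6]
ee_rot: [3.12, 0.26, 0.015]
force: [0.9, 0.1, -2.4]
grip_width: 0.506
```

```bash
python3 g.py 544 32 160 -6.6; python3 - <<'E'
from h import *
im,d=snap('scene','s2.png')
cv2.imwrite('pics/c2.png',cv2.resize(im[180:300,140:280],None,fx=4,fy=4)[...,::-1])
E
```

```text
t 4.325 pos [ 512.3 -312.4   77.6] F [ 0.88  0.08 -2.4 ] grip 0.506 q [-0.73  0.5   1.63 -0.    1.    0.67]
d cm [  8.887 -33.35   -8.538] rot [ 1.4900e-02 -1.0000e-04 -1.2895e+00]
```

View pics/c2.png

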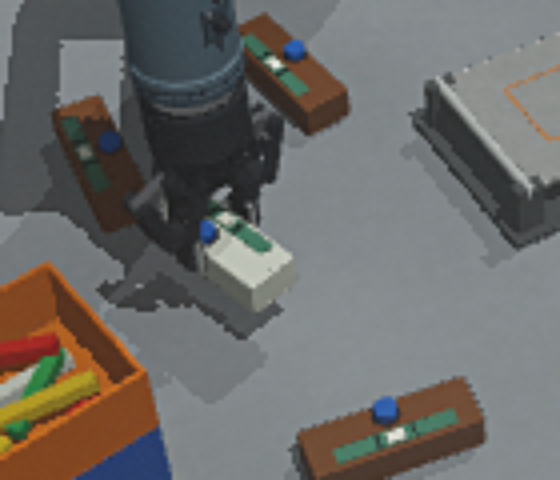

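The level is held level in the grip, with vial and pad visible at (255,230) and (208,230). I'll carry it over the shelf.

>>> step_arm(targets=[[0,0,-3,0,0,0,-0.4],[1,-4,-6,0,0,-0.16,-0.4],[2,-8,-8.5,0,0,-0.32,-0.4],[3.2,-12.5,-8.5,0,0,-0.49,-0.4],[4.5,-17,-8.5,0,0,-0.66,-0.4],[5.7,-21.5,-8.5,0,0,-0.83,-0.4],[6.9,-26,-8.5,0,0,-1,-0.4],[8,-30,-8.5,0,0,-1.15,-0.4],[9,-33.5,-8.5,0.01,0,-1.29,-0.4],[9,-33.5,-8.5,0.01,0,-1.29,-0.4]])

```text
time_s: 5.62
tool_pos: [543.6, 36.7, 157.7]
ee_rot: [2.341, 2.095, -0.001]
force: [-0.3, 0.5, -2.2]
grip_width: 0.514
```

```bash
python3 g.py 544.2 34 90 -6.6 -0.026 0 0 
```

```text
t 5.625 pos [543.6  36.7 157.7] F [-0.29  0.48 -2.24] grip 0.514 q [-0.14  0.33  1.67 -0.    1.14 -0.03]
d cm [-0.257  0.093  6.766] rot [-0.0032 -0.0253  0.0046]
```

>>> step_arm(targets=[[-0.26,0.09,3,0,-0.025,0.005,-0.4],[-0.26,0.09,5.5,0,-0.025,0.005,-0.4],[-0.26,0.09,6.5,0,-0.025,0.005,-0.4],[-0.26,0.09,6.7,0,-0.025,0.005,-0.4]])

```text
time_s: 6.12
tool_pos: [543.8, 33.4, 90.0]
ee_rot: [2.335, 2.077, -0.032]
force: [-0.3, -1.0, -1.8]
grip_width: 0.514
```

```bash
python3 g.py 544.2 34 76 -6.6 -0.026 0 0; python3 - <<'E'
from h import *
im,d=snap('scene','s3.png')
cv2.imwrite('pics/c3.png',cv2.resize(im[150:250,230:370],None,fx=5,fy=5)[...,::-1])
E
```

```text
t 6.125 pos [543.8  33.4  90. ] F [-0.26 -0.96 -1.8 ] grip 0.514 q [-0.13  0.41  1.74 -0.03  0.99  0.01]
d cm [0.102 0.033 1.397] rot [-0.0047 -0.0002 -0.0016]
```

View pics/c3.png

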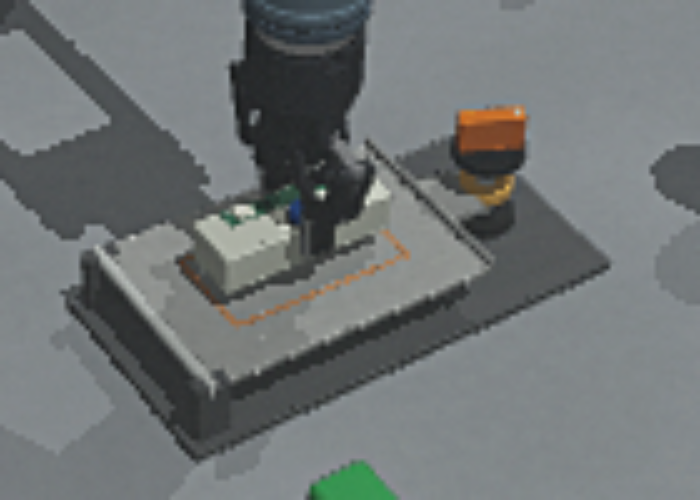

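The level hovers over the outline, and the shadow gap shows it is near the plate. I'll lower it gently.

>>> step_arm(targets=[[0.1,0.03,0.4,0,0,0,-0.4],[0.1,0.03,0.8,0,0,0,-0.4],[0.1,0.03,1,0,0,0,-0.4],[0.1,0.03,1.1,0,0,0,-0.4]])

```text
time_s: 6.68
tool_pos: [544.6, 34.1, 79.4]
ee_rot: [2.335, 2.077, -0.03]
force: [-0.9, 0.3, -1.4]
grip_width: 0.511
```

```bash
python3 g.py 544.2 34 76 -6.6 -0.026 0 0
```

```text
t 6.675 pos [544.6  34.1  79.4] F [-0.85  0.32 -1.44] grip 0.511 q [-0.13  0.42  1.75 -0.03  0.97  0.01]
d cm [-0.009 -0.037  0.344] rot [-0.0035 -0.0002 -0.0013]
```

>>> step_arm(targets=[[0,0,0.15,0,0,0,-0.4],[0,0,0.25,0,0,0,-0.4],[0,0,0.3,0,0,0,-0.4]])

```text
time_s: 7.05
tool_pos: [544.6, 34.1, 76.4]
ee_rot: [2.335, 2.077, -0.03]
force: [0.2, 0.9, -1.1]
grip_width: 0.513
```

```bash
python3 g.py 544.2 34 76 -6.6 -0.026 0 0
```

```text
t 7.05 pos [544.6  34.1  76.4] F [ 0.22  0.9  -1.11] grip 0.513 q [-0.13  0.43  1.75 -0.03  0.96  0.01]
d cm [-0.009 -0.036  0.039] rot [-0.0036 -0.0002 -0.0014]
```

>>> step_arm(targets=[[0,0,0.1,0,0,0,-0.4],[0,0,0.2,0,0,0,-0.4]])

```text
time_s: 7.3
tool_pos: [544.6, 34.0, 74.4]
ee_rot: [2.335, 2.077, -0.03]
force: [0.1, 0.1, -2.2]
grip_width: 0.513
```

```bash
python3 g.py 544.2 34 76 -6.6 -0.026 0 0
```

```text
t 7.3 pos [544.6  34.   74.4] F [ 0.05  0.12 -2.19] grip 0.513 q [-0.13  0.43  1.76 -0.03  0.95  0.01]
d cm [-0.01  -0.037 -0.164] rot [-0.0035 -0.0002 -0.0014]
```

>>> step_arm(targets=[[0,0,0.1,0,0,0,-0.4],[0,0,0.15,0,0,0,-0.4],[0,0,0.15,0,0,0,-0.4]])

```text
time_s: 7.68
tool_pos: [544.7, 34.1, 73.3]
ee_rot: [2.334, 2.077, -0.03]
force: [-1.9, 1.1, 4.2]
grip_width: 0.509
```

>>> step_arm(targets=[[0,0,0.08,0,0,0,-0.4],[0,0,0.12,0,0,0,-0.4]])

```text
time_s: 7.92
tool_pos: [544.8, 34.2, 72.9]
ee_rot: [2.334, 2.077, -0.029]
force: [-3.8, 1.2, 10.2]
grip_width: 0.51
```

>>> step_arm(targets=[[0,0,-0.06,0,0,0,-0.4],[0,0,-0.06,0,0,0,-0.1],[0,0,-0.06,0,0,0,0.1],[0,0,-0.06,0,0,0,0.4],[0,0,-0.06,0,0,0,0.6],[0,0,-0.06,0,0,0,0.8],[0,0,-2,0,0,0,0.8],[0,0,-5,0,0,0,0.6],[0,0,-7,0,0,0,0]])

```text
time_s: 9.05
tool_pos: [545.4, 35.9, 144.1]
ee_rot: [2.333, 2.076, -0.028]
force: [-0.1, -0.3, 0.0]
grip_width: 0.602
```

```bash
python3 g.py 544.2 32 140 -6.6; python3 - <<'E'
from h import *
im,d=snap('scene','s4.png');im2,d2=snap('top','t4.png')
a=cv2.resize(im[150:250,230:370],None,fx=4,fy=4);b=cv2.resize(im2[170:270,200:310],None,fx=4,fy=4)
cv2.imwrite('pics/c4.png',np.hstack([a,b])[:,:800,::-1])
E
```

```text
t 9.05 pos [545.4  35.9 144.1] F [-0.1  -0.33  0.02] grip 0.602 q [-0.12  0.35  1.68 -0.03  1.11  0.01]
d cm [-0.395 -0.076  0.422] rot [ 0.0019  0.0254 -0.0015]
```

View pics/c4.png

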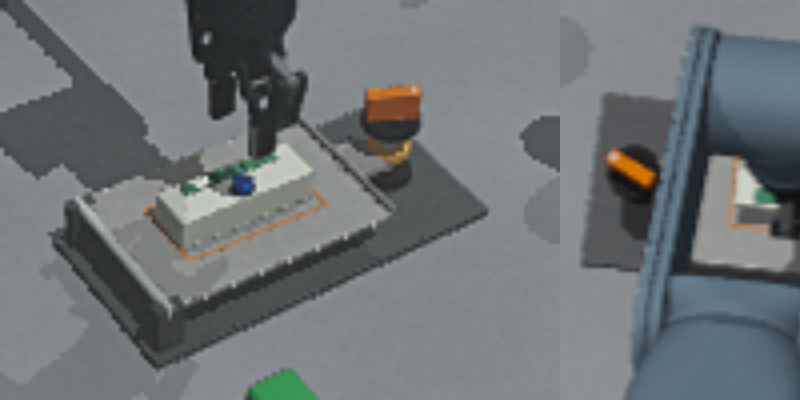

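```bash
cat > lv.py <<'E'
from h import *
import sys
# pad position from scene view; z of pad top
def pad(im,zt):
    hsv=cv2.cvtColor(im,cv2.COLOR_RGB2HSV);H,S,V=cv2.split(hsv)
    m=((H>100)&(H<130)&(S>120)&(V>50)).astype(np.uint8);m2=np.zeros_like(m);m2[170:230,250:330]=m[170:230,250:330]
    n,l,s,c=cv2.connectedComponentsWithStats(m2)
    for i in range(1,n):
        if s[i][4]>=6: print('blue',s[i],c[i],pt('scene',*c[i],z=zt-2).round(1))
def top(im):
    # white+green blob of level in scene: min area
    pass
if __name__=='__main__':
    im=np.load('pics/s4.npz')['im'];d=np.load('pics/s4.npz')['d'];pad(im,89)
    for u,v in((275,205),(280,195),(290,196)): print(pt('scene',u,v,d=d[v,u]).round(1))
    hsv=cv2.cvtColor(im,cv2.COLOR_RGB2HSV);cr=im[180:220,262:315]
    cv2.imwrite('pics/c4b.png',cv2.resize(cr,None,fx=14,fy=14,interpolation=cv2.INTER_NEAREST)[...,::-1])
E
python3 lv.py
```

```text
blue [288 194   5   5  21] [290.14285714 195.66666667] [554.4  28.8  87. ]
[557.1 -37.   86.3]
[528.    7.3  83.4]
[559.5  23.9  92.1]
```

View pics/c4b.png

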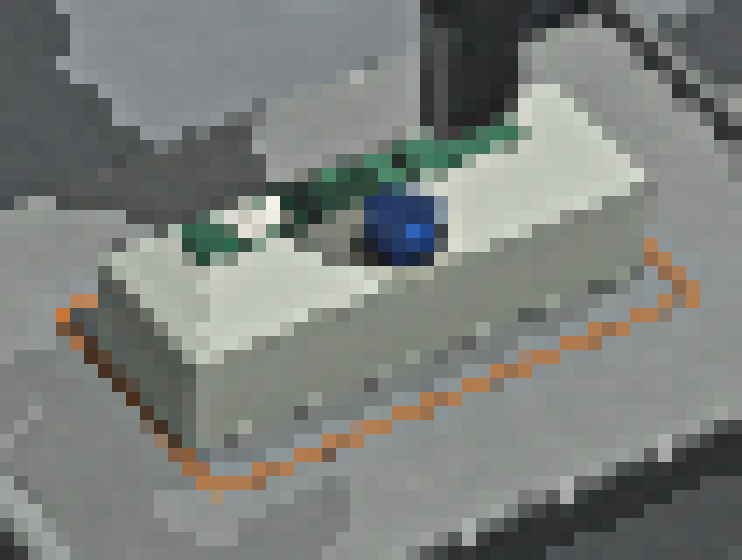

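The level lies in the outline with its blue pad at about (554.5,30), pixel (290,196). The bubble is at the hinge end. I'll shut the fingers and press the pad.

```bash
python3 g.py 554.5 30 112 -6.6
```

```text
t 9.15 pos [546.6  35.9 145.2] F [-0.23  1.17  0.25] grip 0.498 q [-0.12  0.35  1.68 -0.03  1.11  0.01]
d cm [-0.407  0.833  3.333] rot [ 0.0056  0.0254 -0.0014]
```

>>> step_arm(targets=[[-0.4,0.83,0,0.006,0.025,0,-1],[-0.4,0.83,0,0.006,0.025,0,-1],[-0.4,0.83,0,0.006,0.025,0,-1],[-0.4,0.83,0,0.006,0.025,0,-1],[-0.4,0.83,1.5,0.006,0.025,0,-1],[-0.4,0.83,2.8,0.006,0.025,0,-1],[-0.4,0.83,3.1,0.006,0.025,0,-1]])

```text
time_s: 10.02
tool_pos: [553.3, 30.3, 112.5]
ee_rot: [-2.345, -2.087, 0.004]
force: [-0.3, -0.9, -0.0]
grip_width: 0.005
```

```bash
python3 g.py 554.5 30 106 -6.6; python3 - <<'E'
from h import *
im,d=snap('scene','s5.png')
cv2.imwrite('pics/c5.png',cv2.resize(im[150:250,230:370],None,fx=5,fy=5)[...,::-1])
E
```

```text
t 10.025 pos [553.3  30.3 112.5] F [-0.27 -0.9  -0.01] grip 0.005 q [-0.15  0.39  1.7  -0.    1.05 -0.03]
d cm [-0.016  0.123  0.653] rot [-0.0036  0.0003 -0.0014]
```

View pics/c5.png

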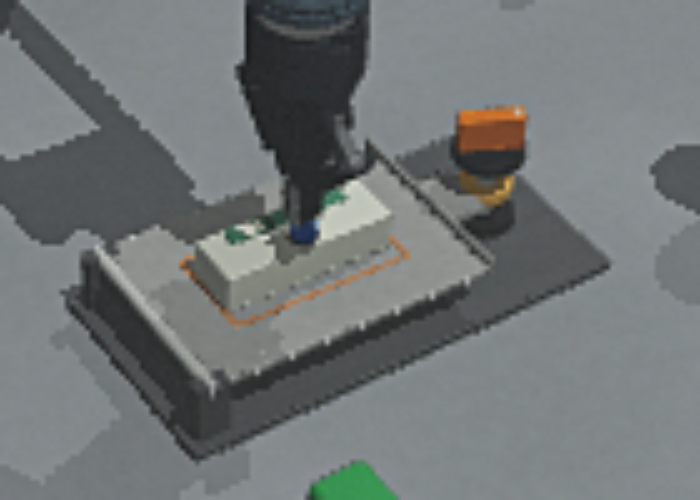

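The fingertips are right above the blue pad, at (303,230) in the crop.

>>> step_arm(targets=[[0,0.12,0.3,0,0,0,-1],[0,0.12,0.5,0,0,0,-1],[0,0.12,0.6,0,0,0,-1]])

```text
time_s: 10.45
tool_pos: [554.9, 30.1, 106.9]
ee_rot: [-2.346, -2.087, 0.003]
force: [-0.4, -0.3, 0.4]
grip_width: -0.002
```

>>> step_arm(targets=[[0,0,0.1,0,0,0,-1],[0,0,0.2,0,0,0,-1]])

```text
time_s: 10.7
tool_pos: [555.0, 30.1, 105.2]
ee_rot: [-2.346, -2.087, 0.003]
force: [-0.4, 0.3, 1.8]
grip_width: 0.001
```

>>> step_arm(targets=[[0,0,0.12,0,0,0,-1],[0,0,0.25,0,0,0,-1],[0,0,0.25,0,0,0,-1]])

```text
time_s: 11.08
tool_pos: [555.1, 30.0, 103.0]
ee_rot: [-2.346, -2.088, 0.002]
force: [-2.2, 0.2, 5.5]
grip_width: -0.001
```

>>> step_arm(targets=[[0,0,0.1,0,0,0,-1],[0,0,0.1,0,0,0,-1],[0,0,0.1,0,0,0,-1],[0,0,0.1,0,0,0,-1]])

```text
time_s: 11.58
tool_pos: [555.2, 30.0, 102.5]
ee_rot: [-2.347, -2.088, 0.002]
force: [-2.6, 0.2, 6.9]
grip_width: 0.002
```

>>> step_arm(targets=[[0,0,-1,0,0,0,-1],[0,0,-4,0,0,0,-1],[0,0,-7,0,0,0,-0.7]])

```text
time_s: 11.95
tool_pos: [555.1, 30.1, 173.2]
ee_rot: [-2.346, -2.087, 0.003]
force: [0.4, -0.1, -0.2]
grip_width: 0.147
```

```bash
python3 g.py 562 191 170 -31
```

```text
t 11.95 pos [555.1  30.1 173.2] F [ 0.36 -0.08 -0.24] grip 0.147 q [-0.15  0.33  1.63 -0.    1.19 -0.03]
d cm [16.065 -1.191  0.31 ] rot [-0.0019  0.0009  0.4245]
```

>>> step_arm(targets=[[4,-0.3,0,0,0,0.11,0],[9,-0.6,0,0,0,0.25,0],[13.5,-0.9,0,0,0,0.4,0],[16,-1.2,0,0,0,0.425,0],[16,-1.2,0,0,0,0.425,0]])

```text
time_s: 12.58
tool_pos: [561.6, 192.2, 173.1]
ee_rot: [-2.731, -1.55, 0.003]
force: [0.0, -0.2, 0.1]
grip_width: 0.5
```

```bash
python3 - <<'E'
from h import *
im=np.load('pics/s5.npz')['im'];H,S,V=cv2.split(cv2.cvtColor(im,cv2.COLOR_RGB2HSV))
m=((H<15)&(S>130)&(V>90));ys,xs=np.nonzero(m[165:190,315:345]);xs+=315;ys+=165
for y in sorted(set(ys)): print(y,xs[ys==y].min(),xs[ys==y].max(),V[y,xs[ys==y]].mean().round())
print(pt('scene',xs.mean(),ys.mean(),z=92), pt('scene',328,172.5,z=106))
im,d=snap('scene','s6.png');im2,d2=snap('top','t6.png')
a=cv2.resize(im[140:240,260:360],None,fx=4,fy=4);b=cv2.resize(im2[170:270,190:290],None,fx=4,fy=4)
cv2.imwrite('pics/c6.png',np.hstack([a,b])[...,::-1])
E
python3 g.py 562 191 100 -31
```

```text
172 322 332 199.0
173 322 334 206.0
174 322 334 147.0
175 322 334 120.0
176 322 334 123.0
177 322 334 124.0
178 322 334 125.0
179 322 333 131.0
[562.32770536 190.82950333  92.        ] [561.9143337  190.15582332 106.        ]
t 12.675 pos [561.8 190.2 173.1] F [0.41 0.3  0.48] grip 0.499 q [ 0.14  0.39  1.53 -0.    1.22  0.68]
d cm [ 0.096 -0.013  7.307] rot [-0.0015  0.0017  0.0007]
```

View pics/c6.png

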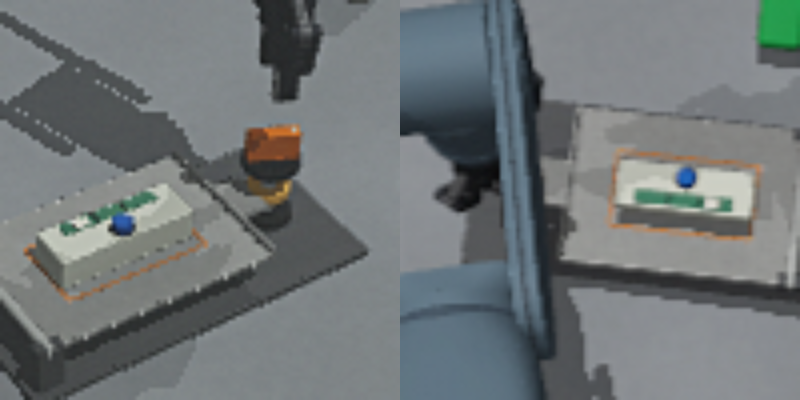

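Both views see the vial clear of the arm, and the foot is confirmed at (562,190.5,92). I'll go down on the bar and grip it.

>>> step_arm(targets=[[0.05,0,3,0,0,0,0],[0.05,0,6,0,0,0,0],[0.05,0,7.2,0,0,0,0],[0.05,0,7.3,0,0,0,0],[0.05,0,7.3,0,0,0,-0.4],[0.05,0,7.3,0,0,0,-0.6],[0.05,0,7.3,0,0,0,-0.8],[0.05,0,7.3,0,0,0,-1],[0.05,0,7.3,0,0,0,-1]], newtons=30)

```text
time_s: 13.8
tool_pos: [562.0, 191.1, 101.3]
ee_rot: [-2.733, -1.548, 0.001]
force: [-2.7, 2.5, 4.5]
grip_width: 0.156
```

```bash
python3 g.py 562 190.5 100 -31
```

```text
t 13.8 pos [562.  191.1 101.3] F [-2.69  2.53  4.51] grip 0.156 q [0.14 0.47 1.61 0.   1.06 0.68]
d cm [-0.048  0.031  0.13 ] rot [-0.0008  0.0006  0.0011]
```

>>> step_arm(targets=[[0,0,0,0,0,0.12,-1],[0,0,0,0,0,0.24,-1],[0,0,0,0,0,0.36,-1],[0,0,0,0,0,0.48,-1],[0,0,0,0,0,0.6,-1],[0,0,0,0,0,0.6,-1],[0,0,0,0,0,0.6,-1]])

```text
time_s: 14.68
tool_pos: [561.5, 191.7, 101.4]
ee_rot: [-3.067, -0.675, 0.002]
force: [-2.7, 4.5, 1.7]
grip_width: 0.161
```

```bash
python3 g.py 562 190.5 100 -31; cat > b.py <<'E'
from h import *
import sys
k=sys.argv[1]
im,d=snap('scene','s%s.png'%k);im2,d2=snap('top','t%s.png'%k)
a=cv2.resize(im[180:215,262:312],None,fx=8,fy=8,interpolation=cv2.INTER_NEAREST);b=cv2.resize(im2[200:235,238:288],None,fx=8,fy=8,interpolation=cv2.INTER_NEAREST)
cv2.imwrite('pics/c%s.png'%k,np.hstack([a,b])[...,::-1])
E
python3 b.py 7
```

```text
t 14.675 pos [561.5 191.7 101.4] F [-2.73  4.53  1.67] grip 0.161 q [0.14 0.47 1.61 0.   1.06 1.28]
d cm [-0.005  0.132  0.135] rot [-0.0017  0.0008 -0.5965]
```

View pics/c7.png

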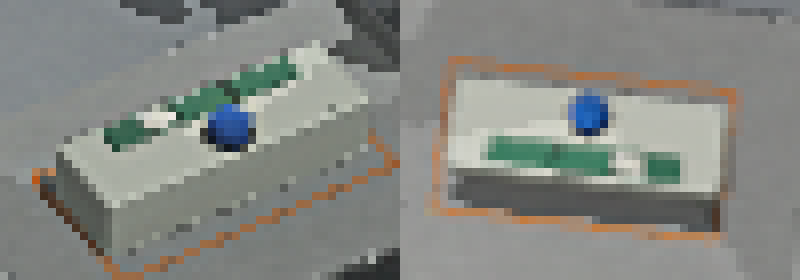

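The bubble at top-view pixel (266,220) is moving towards the middle, but is still about 5 px to the hinge side. I'll turn the foot further and wait for it to settle.

>>> step_arm(targets=[[0,0.1,0,0,0,0.12,-1],[0,0.1,0,0,0,0.24,-1],[0,0.1,0,0,0,0.36,-1],[0,0.1,0,0,0,0.4,-1],[0,0.1,0,0,0,0.4,-1],[0,0.1,0,0,0,0.4,-1],[0,0.1,0,0,0,0.4,-1],[0,0.1,0,0,0,0.4,-1],[0,0.1,0,0,0,0.4,-1],[0,0.1,0,0,0,0.4,-1]])

```text
time_s: 16.02
tool_pos: [561.5, 192.3, 101.4]
ee_rot: [-3.138, -0.056, 0.003]
force: [-2.5, 8.3, -0.4]
grip_width: 0.153
```

>>> step_arm(targets=[[0,0,0,0,0,0,-1],[0,0,0,0,0,0,-1],[0,0,0,0,0,0,-1],[0,0,0,0,0,0,-1],[0,0,0,0,0,0,-1],[0,0,0,0,0,0,-1],[0,0,0,0,0,0,-1],[0,0,0,0,0,0,-1]])

```text
time_s: 17.02
tool_pos: [561.5, 192.4, 101.4]
ee_rot: [-3.138, -0.056, 0.003]
force: [-2.3, 4.7, -0.4]
grip_width: 0.154
```

```bash
python3 g.py 562 190.5 100 -31; 
cat >> b.py <<'E'
# bubble profile along the vial in both views: S along the fitted vial line
def prof(im,n,box):
    x0,y0,x1,y1=box
    H,S,V=cv2.split(cv2.cvtColor(im,cv2.COLOR_RGB2HSV))
    m=np.zeros(S.shape,bool);m[y0:y1,x0:x1]=((H>60)&(H<95)&(S>70))[y0:y1,x0:x1]
    ys,xs=np.nonzero(m)
    # world at z=80 (level top)
    P=np.array([pt(n,x,y,z=80)[:2] for x,y in zip(xs,ys)])
    vx,vy,cx,cy=cv2.fitLine(P.astype(np.float32),cv2.DIST_L1,0,.01,.01).ravel()
    u=np.array([vx,vy]);u*=np.sign(u[1]); s=(P-[cx,cy])@u
    lo,hi=s.min(),s.max();mid=(lo+hi)/2
    c=cams.camera_model(n)
    K,R,t=map(np.array,(c['K'],c['R'],c['t']))
    ss=np.arange(-46,46.1,2.);vals=[]
    sat=cv2.GaussianBlur(S.astype(np.float32),(1,1),0)
    pts=[]
    for q in ss:
        w=np.array([*(np.array([cx,cy])+u*(mid+q)),80.]);X=K@(R@w+t);pts.append(X[:2]/X[2])
    pts=np.array(pts,np.float32)
    gs=cv2.remap(S,pts[:,:1],pts[:,1:],cv2.INTER_LINEAR).ravel();gv=cv2.remap(V,pts[:,:1],pts[:,1:],cv2.INTER_LINEAR).ravel()
    print(n,'len',round(hi-lo,1),'dir',u.round(3),'mid',(np.array([cx,cy])+u*mid).round(1))
    print(' S',gs.tolist());print(' V',gv.tolist())
    w=np.clip(gv.astype(float)-130,0,None)*(np.abs(ss)<43);print(' bubble mm (+ to foot):',round((w*ss).sum()/w.sum(),1))
prof(im,'scene',(270,183,303,202));prof(im2,'top',(245,214,276,226))
E
python3 b.py 8
```

```text
t 17.025 pos [561.5 192.4 101.4] F [-2.3   4.69 -0.41] grip 0.154 q [0.14 0.47 1.61 0.   1.06 1.67]
d cm [0.048 0.189 0.14 ] rot [-4.000e-03  3.000e-04 -9.942e-01]
scene len 89.1 dir [0.134 0.991] mid [528.6  34.7]
 S [63, 108, 113, 111, 110, 110, 109, 109, 109, 109, 109, 110, 110, 112, 110, 70, 24, 16, 16, 19, 17, 18, 25, 76, 119, 112, 106, 106, 107, 74, 48, 75, 97, 110, 116, 113, 112, 115, 117, 113, 112, 115, 116, 119, 121, 103, 72]
 V [119, 70, 88, 98, 99, 100, 102, 101, 100, 100, 98, 102, 106, 108, 108, 126, 159, 186, 202, 213, 228, 221, 198, 146, 112, 118, 124, 125, 122, 80, 45, 74, 106, 117, 119, 119, 119, 118, 117, 118, 118, 116, 115, 115, 115, 123, 143]
 bubble mm (+ to foot): -6.9
top len 87.3 dir [0.133 0.991] mid [535.5  31.4]
 S [45, 111, 136, 130, 127, 125, 125, 126, 128, 129, 130, 130, 133, 123, 65, 21, 14, 14, 15, 14, 12, 17, 27, 78, 135, 134, 129, 129, 129, 124, 120, 118, 118, 121, 122, 122, 123, 124, 125, 128, 129, 129, 132, 133, 101, 69, 38]
 V [154, 117, 104, 107, 108, 109, 110, 110, 110, 110, 112, 114, 117, 125, 148, 177, 211, 226, 223, 219, 213, 194, 169, 146, 125, 126, 127, 119, 108, 84, 75, 102, 121, 127, 129, 129, 129, 129, 129, 128, 128, 127, 126, 126, 136, 149, 173]
 bubble mm (+ to foot): -8.8
```

View pics/c8.png

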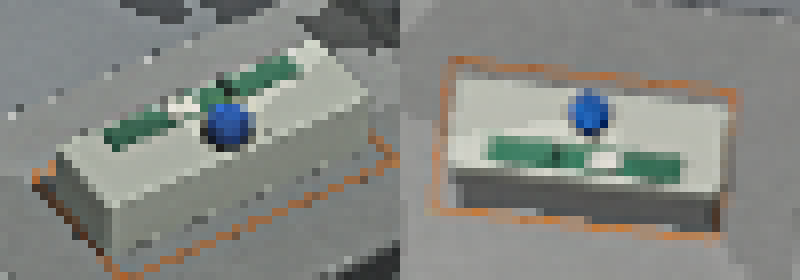

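The bubble is about 8 mm to the hinge side in both views, and the far black line is visible at about +13 mm. I'll turn about 0.4 rad more and wait.

>>> step_arm(targets=[[0,0.1,0,0,0,0.12,-1],[0,0.1,0,0,0,0.24,-1],[0,0.1,0,0,0,0.36,-1],[0,0.1,0,0,0,0.4,-1],[0,0.1,0,0,0,0.4,-1],[0,0.1,0,0,0,0.4,-1],[0,0.1,0,0,0,0.4,-1],[0,0.1,0,0,0,0.4,-1],[0,0.1,0,0,0,0.4,-1],[0,0.1,0,0,0,0.4,-1]])

```text
time_s: 18.38
tool_pos: [561.5, 192.9, 101.4]
ee_rot: [-3.084, 0.568, 0.004]
force: [-1.7, 9.4, -0.3]
grip_width: 0.153
```

>>> step_arm(targets=[[0,0,0,0,0,0,-1],[0,0,0,0,0,0,-1],[0,0,0,0,0,0,-1],[0,0,0,0,0,0,-1],[0,0,0,0,0,0,-1],[0,0,0,0,0,0,-1],[0,0,0,0,0,0,-1],[0,0,0,0,0,0,-1],[0,0,0,0,0,0,-1],[0,0,0,0,0,0,-1]])

```text
time_s: 19.62
tool_pos: [561.5, 193.0, 101.4]
ee_rot: [-3.084, 0.569, 0.004]
force: [-3.2, 4.8, 1.5]
grip_width: 0.155
```

```bash
python3 g.py 562 190.5 100 -31; python3 b.py 9
```

```text
t 19.625 pos [561.5 193.  101.4] F [-3.19  4.79  1.46] grip 0.155 q [0.14 0.47 1.61 0.01 1.06 2.07]
d cm [0.136 0.218 0.135] rot [-6.7000e-03 -2.0000e-04 -1.3943e+00]
scene len 89.0 dir [0.125 0.992] mid [527.9  34.8]
 S [65, 112, 117, 114, 113, 113, 108, 107, 113, 112, 105, 107, 110, 112, 113, 110, 103, 92, 72, 43, 21, 19, 19, 20, 21, 31, 57, 90, 111, 103, 87, 89, 103, 113, 115, 114, 114, 113, 110, 111, 112, 113, 111, 113, 115, 99, 66]
 V [121, 72, 88, 97, 98, 98, 101, 101, 100, 99, 100, 105, 110, 115, 119, 106, 85, 82, 94, 147, 213, 208, 198, 208, 234, 195, 141, 124, 121, 99, 78, 84, 105, 119, 120, 118, 116, 117, 119, 118, 119, 118, 117, 117, 117, 125, 146]
 bubble mm (+ to foot): -1.1
top len 86.8 dir [0.136 0.991] mid [535.6  31.1]
 S [41, 106, 138, 131, 126, 125, 125, 126, 128, 129, 128, 127, 126, 125, 128, 127, 115, 89, 43, 18, 16, 14, 13, 12, 12, 40, 77, 107, 134, 131, 129, 124, 123, 122, 121, 122, 123, 125, 126, 126, 128, 131, 134, 137, 96, 49, 30]
 V [160, 122, 105, 108, 110, 110, 110, 110, 110, 110, 112, 114, 120, 124, 115, 104, 85, 92, 142, 182, 211, 222, 220, 214, 205, 178, 145, 127, 111, 96, 86, 112, 130, 129, 129, 128, 128, 128, 128, 128, 128, 126, 126, 125, 138, 152, 174]
 bubble mm (+ to foot): -1.4
```

View pics/c9.png

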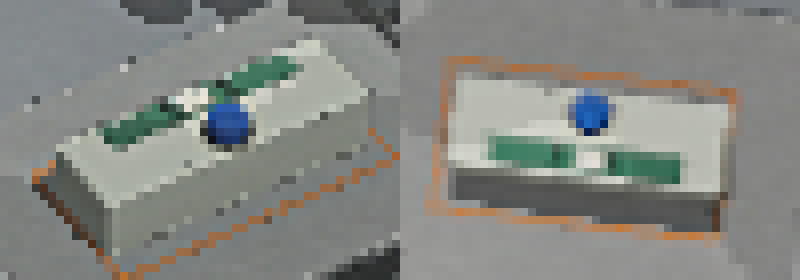

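The bubble is between the lines, about 1 mm off in both views. I'll add a small trim, then let the foot go.

>>> step_arm(targets=[[0,0,0,0,0,0.05,-1],[0,0,0,0,0,0.05,-1],[0,0,0,0,0,0.05,-1],[0,0,0,0,0,0.05,-0.5],[0,0,0,0,0,0.05,0],[0,0,0,0,0,0.05,0],[0,0,-2,0,0,0.05,0],[0,0,-5,0,0,0.05,0],[0,0,-7,0,0,0.05,0]])

```text
time_s: 20.85
tool_pos: [562.3, 192.4, 172.8]
ee_rot: [-3.069, 0.646, 0.002]
force: [0.1, 0.3, -0.2]
grip_width: 0.501
```

```bash
python3 g.py 554.8 30 170 -6.6; python3 b.py 10
```

```text
t 20.85 pos [562.3 192.4 172.8] F [ 0.07  0.29 -0.18] grip 0.501 q [0.14 0.39 1.53 0.01 1.21 2.12]
d cm [ 5.856 15.166  0.186] rot [-0.0059 -0.0034 -1.8704]
scene len 89.3 dir [0.117 0.993] mid [527.   34.8]
 S [45, 87, 112, 122, 116, 111, 109, 106, 111, 115, 112, 110, 112, 112, 111, 108, 105, 102, 102, 85, 39, 20, 19, 17, 16, 20, 29, 52, 93, 103, 91, 89, 101, 114, 111, 109, 111, 110, 109, 109, 112, 113, 112, 115, 117, 106, 68]
 V [158, 110, 108, 109, 112, 115, 116, 116, 115, 115, 115, 115, 115, 114, 117, 106, 87, 79, 101, 132, 170, 199, 203, 218, 229, 216, 183, 152, 129, 99, 84, 85, 107, 123, 120, 119, 118, 118, 119, 119, 118, 116, 117, 116, 115, 120, 143]
 bubble mm (+ to foot): 0.7
top len 86.8 dir [0.114 0.994] mid [534.7  31.3]
 S [40, 107, 139, 131, 126, 123, 123, 123, 125, 127, 128, 129, 129, 129, 128, 129, 130, 109, 50, 19, 15, 14, 14, 13, 12, 21, 34, 90, 138, 133, 130, 129, 127, 124, 121, 122, 124, 126, 126, 126, 127, 130, 133, 134, 95, 57, 32]
 V [176, 137, 117, 120, 123, 124, 125, 124, 124, 124, 124, 124, 125, 124, 116, 106, 91, 101, 148, 186, 214, 223, 221, 217, 212, 192, 170, 138, 110, 98, 93, 111, 125, 126, 127, 128, 128, 128, 128, 128, 128, 127, 125, 124, 136, 151, 176]
 bubble mm (+ to foot): -1.1
```

View pics/c10.png

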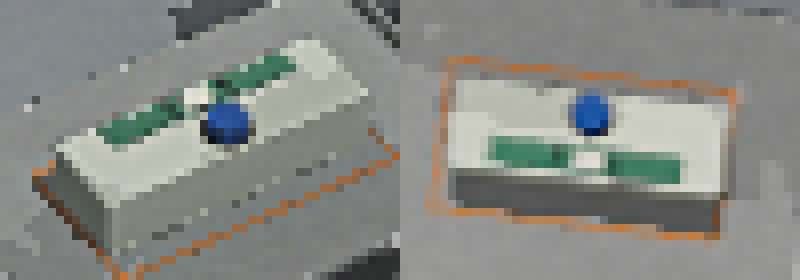

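The bubble is centred, at about 0 ±1 mm, with the foot released. I'll move back over the pad with the fingers shut.

>>> step_arm(targets=[[0.5,1.5,0,0,0,-0.17,0],[1.1,3,0,0,0,-0.35,-0.5],[1.7,4.5,0,0,0,-0.53,-1],[2.3,6,0,0,0,-0.71,-1],[2.9,7.5,0,0,0,-0.89,-1],[3.5,9,0,0,0,-1.07,-1],[4.1,10.5,0,0,0,-1.25,-1],[4.7,12.2,0,0,0,-1.43,-1],[5.3,13.8,0,0,0,-1.61,-1],[5.86,15.17,0.2,0,0,-1.79,-1]])

```text
time_s: 22.2
tool_pos: [555.5, 29.4, 169.9]
ee_rot: [-2.42, -1.999, -0.01]
force: [1.5, 1.0, -0.0]
grip_width: 0.002
```

```bash
python3 -c "
from lv import *
pad(np.load('pics/s10.npz')['im'],93)"; python3 g.py 554.8 30 116 -6.6
```

```text
blue [288 193   5   5  22] [289.90909091 194.90909091] [554.4  27.8  91. ]
t 22.2 pos [555.5  29.4 169.9] F [ 1.55  1.02 -0.04] grip 0.002 q [-0.15  0.33  1.63  0.01  1.17  0.04]
d cm [ 0.009 -0.09   5.389] rot [ 0.0017 -0.0067 -0.0747]
```

>>> step_arm(targets=[[0,-0.09,2,0,-0.007,-0.07,-1],[0,-0.09,4,0,-0.007,-0.075,-1],[0,-0.09,5,0,-0.007,-0.075,-1],[0,-0.09,5.4,0,-0.007,-0.075,-1],[0,-0.09,5.7,0,-0.007,-0.075,-1]])

```text
time_s: 22.82
tool_pos: [555.1, 29.9, 113.0]
ee_rot: [2.344, 2.089, 0.002]
force: [-0.3, -0.9, 0.6]
grip_width: -0.0
```

>>> step_arm(targets=[[0,0,0.15,0,0,0,-1],[0,0,0.25,0,0,0,-1]])

```text
time_s: 23.08
tool_pos: [555.4, 29.9, 110.9]
ee_rot: [2.343, 2.089, 0.003]
force: [-0.2, -0.3, 0.0]
grip_width: -0.002
```

>>> step_arm(targets=[[0,0,0.15,0,0,0,-1],[0,0,0.25,0,0,0,-1],[0,0,0.25,0,0,0,-1]])

```text
time_s: 23.45
tool_pos: [555.6, 29.9, 108.7]
ee_rot: [2.343, 2.088, 0.003]
force: [0.2, -0.3, 3.2]
grip_width: 0.001
```

>>> step_arm(targets=[[0,0,0.12,0,0,0,-1],[0,0,0.2,0,0,0,-1],[0,0,0.2,0,0,0,-1]])

```text
time_s: 23.82
tool_pos: [555.7, 30.0, 106.9]
ee_rot: [2.343, 2.088, 0.004]
force: [-1.0, -0.3, 5.5]
grip_width: -0.002
```

>>> step_arm(targets=[[0,0,0.05,0,0,0,-1],[0,0,0.05,0,0,0,-1],[0,0,0.05,0,0,0,-1],[0,0,0.05,0,0,0,-1],[0,0,0.05,0,0,0,-1],[0,0,0.05,0,0,0,-1],[0,0,0.05,0,0,0,-1],[0,0,0.05,0,0,0,-1],[0,0,0.05,0,0,0,-1],[0,0,0.05,0,0,0,-1]])

```text
time_s: 25.08
tool_pos: [555.7, 30.0, 106.7]
ee_rot: [2.343, 2.088, 0.004]
force: [-1.9, 0.6, 6.2]
grip_width: 0.002
```

```bash
python3 g.py 555 30 106 -6.6; python3 b.py 11; python3 -c "
import cv2,numpy as np
i=cv2.imread('pics/s11.png');cv2.imwrite('pics/c11b.png',cv2.resize(i[150:250,230:370],None,fx=5,fy=5))"
```

```text
t 25.075 pos [555.7  30.  106.7] F [-1.92  0.56  6.23] grip 0.002 q [-0.15  0.4   1.71 -0.    1.03 -0.03]
d cm [-0.004 -0.072  0.066] rot [0.0042 0.0004 0.0004]
scene len 80.6 dir [0.194 0.981] mid [528.1  30.6]
 S [15, 15, 43, 94, 114, 108, 103, 104, 106, 106, 108, 107, 85, 75, 79, 83, 88, 88, 79, 62, 41, 28, 19, 18, 18, 17, 16, 16, 15, 12, 8, 11, 13, 17, 21, 20, 20, 25, 25, 20, 21, 27, 56, 104, 71, 36, 30]
 V [185, 185, 152, 100, 91, 103, 106, 105, 105, 107, 107, 104, 71, 55, 61, 67, 72, 69, 58, 57, 68, 101, 146, 131, 117, 91, 57, 62, 67, 75, 77, 58, 45, 44, 43, 42, 41, 39, 40, 43, 67, 79, 71, 68, 69, 66, 71]
 bubble mm (+ to foot): -24.5
top len 71.5 dir [0.103 0.995] mid [536.1  38.9]
 S [68, 69, 70, 72, 96, 130, 137, 137, 135, 131, 129, 124, 106, 90, 79, 64, 47, 36, 32, 25, 13, 11, 15, 22, 29, 58, 88, 108, 124, 124, 124, 123, 123, 124, 125, 125, 126, 128, 130, 133, 99, 59, 35, 16, 14, 13, 13]
 V [125, 134, 135, 130, 113, 92, 77, 59, 63, 70, 67, 63, 51, 39, 32, 26, 22, 22, 27, 33, 39, 40, 40, 34, 27, 34, 45, 75, 104, 122, 133, 131, 129, 129, 129, 129, 129, 128, 127, 126, 137, 150, 174, 197, 204, 209, 208]
 bubble mm (+ to foot): 37.4
```

View pics/c11.png

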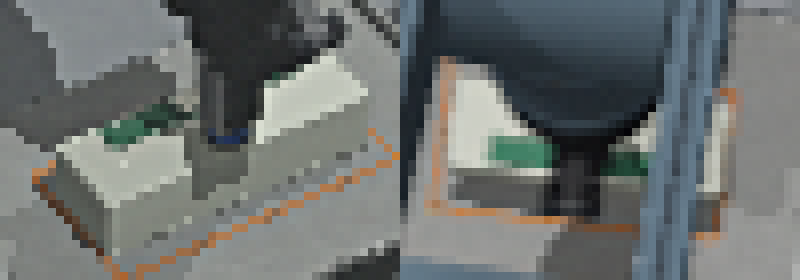

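View pics/c11b.png

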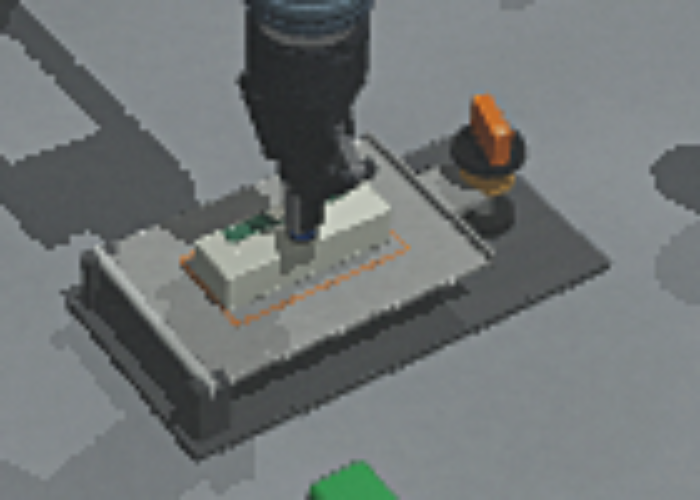

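The pad is held down at about 6 N. The fingers cover the vial's middle, but green shows on both sides of them and no bubble appears outside, so it lies in the hidden middle. Handing in.

```bash
python3 -c "
from rig import manip
print(manip.state()['force'],manip.state()['time_s']);print(manip.hand_in())"
```

```text
[-1.34738943  0.51875122  5.9376249 ] 25.175
the job is handed in; nothing more can be done
None
```

I set the white level in the orange outline and pressed its pad once to seat it, at about 7 N. I then turned the foot about 1.45 rad clockwise and let it go. I handed the job in at 25.2 s, with the fingers still pressing the pad. No verdict was reported.

- **Bubble:** with the foot released and nothing touching the level, it was between the lines. The two views disagreed slightly, at +0.7 mm and -1.1 mm from the middle.
- **Final press:** it reads 5.9–6.2 N, so the pad should be about 4 mm in by its spring rate.
- **Not confirmed at the end:** the fingers covered the middle of the vial, so my final automatic bubble readings (-24.5 and +37.4 mm) are meaningless. Green showed on both sides of the fingers and no bubble was visible outside them, which fits a centred bubble but does not prove it.
- **Bystanders:** I saw no contact with any of them, but I did not measure their positions again.

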